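# Load a roller shoe into the ski grinder's feed bay

### The job

Slide the roller shoe up the loader's ramp, roller leading and tail plate last, over the raised lip and under the bar, so that it drops flat into the bay behind the lip. Then press it home against the rubber buffer, which you must find by feel, gently but firmly (about 12 N on the buffer for a second, never 20 N), let go and leave it lying there touching the buffer. Do not carry it over the ramp or disturb the things around.

Things in the scene. Friction and masses are not known exactly. Their poses are not given: they have to be found in the camera images.
- roller (a point): Centre of the vertical orange roller (34 mm diameter, 44 mm tall, fixed, does not spin) in the middle of the loose roller shoe, 36 mm above the shoe's underside. Axes: x from the shoe's tail to its nose, z up.
- shoe: The loose roller shoe, askew on the bench before the ramp; origin under its centre, x to the nose. Aluminium base plate 130 (x) x 96 x 14 mm; upright tail plate along the rear edge, 8 mm thick, 96 wide, top 46 mm above the underside; roller's top at 58 mm. Nose face at x +65, flat rear face at -65 mm. 0.55 to 0.85 kg, sliding friction about 0.45 to 0.75.
- loader: Fixed loader on the bench. x runs from ramp to buffer, z up; origin at bench height under the lip's bay-side edge. Channel 104 mm wide between side rails (8 mm thick, tops 30 mm above the bench) from x = -110 mm on; two short wings flare out from its mouth to x = -129, 154 mm over all. Bay floor x = 0 to 215, 10 mm above the bench. In the bay the shoe's centre is at x = 65 mm or more.
- ramp_foot (a point): Middle of the ramp's lower edge, at bench height, 110 mm before the lip's bay side; loader axes. The steel ramp rises from here to 14 mm above the bench at 98 mm along x.
- lip (a point): Middle of the bay-side top edge of the lip, loader axes. The lip is flat, 12 mm long, 14 mm above the bench and 4 mm above the bay's floor.
- bar (a point): Middle of the fixed bar that crosses over the bay, 88 mm beyond the lip; 24 mm wide, underside 80 mm and top 92 mm above the bench. The shoe passes under it; a gripper holding the roller does not.
- spare_roller: Bystander: loose orange roller standing on the bench, 44 mm diameter, 50 mm tall; origin under its centre.
- base_brush: Bystander: a hand brush lying on the bench; origin under its middle.
- cleaner: Bystander: white plastic bottle, 56 mm diameter, 130 mm tall; origin under its centre.
- bracket: Fixed grey bracket on the bay floor with the rubber buffer pad (60 mm wide, 24 tall, 1 mm above the floor) before it; origin on the bay floor, loader axes, 138 to 146 mm beyond the lip's bay side. The pad's face at rest lies 0 to 22 mm beyond this origin along x: its spindle is set differently each time, to be found by feel. The pad gives along x on a stiff spring, 8 N per mm, up to 6 mm.
Mind the look-alikes: they are no part of the job. There is more than one size of the shoe; the one meant has the size given above.

How it is judged:
By the outcome, as a careful person would: the job done as asked, in the order asked, and still so for the second after the job is handed in, with the robot touching nothing.
It also fails if it takes over 72 s, if anything falls off the work surface, if the arm or the gripper's body presses on something with over 40 N, if the wrist force passes 120 N, or if a joint passes its speed limit or range.

### The arm

A 6-joint arm with a two-finger parallel gripper is mounted at the origin on the work surface. World frame = base frame: x ahead of the robot, y to its left, z up, the work surface at z = 0. Lengths are in m, angles in rad, forces in N, time in s.
With the tool pointing down it reaches from about 0.375 to 0.9 m from the base axis. Payload 3.1 kg.
Tool frame: the origin (TCP) lies at the very end of the fingers, on their centre line; the grasp point (between the pads) lies pinch_z behind it (pinch_z is the distance from the TCP to the grasp point, in m); z points along the fingers, y is the direction in which the jaws open and shut (so a half turn about z gives the same grasp; the last joint's range is limited). The gripper opens to 87 mm and grips with 3 to 60 N. Pads are 19 mm wide; open, the fingers measure 117 mm over their backs; the gripper's body (75 mm by 190 mm) begins 51 mm behind the grasp point.
Start: joints at [1.143, 0.527, 1.433, -0, 1.181, -0.178], TCP at [0.154, 0.606, 0.223] pointing down, gripper open.
Joint ranges: [-3.08, 3.08], [-0.75, 2.2], [0.22, 2.44], [-1.43, 4.57], [0, 2.65], [-2.85, 2.85]. Speed limits (rad/s): [2.79, 2.79, 3.14, 3.14, 3.14, 3.14].

### API

Orientations are given as [roll, pitch, yaw] about the fixed x, y, z axes, in that order (R = Rz(yaw) Ry(pitch) Rx(roll)).
In Python, from station import sense, snapshot, camera_model, job_done, search_frame, pinch_z gives the robot as it stands. The module is installed in compiled form; this text tells all that it offers.
- The arm moves only by the tool servo_tool, never from a script. Its argument "steps" is a list of rows, each an object with "slide": the shift along the tool's x, y, z in units of 40 mm (1.0 is 40 mm), a list of three; "dr": the turn, a rotation vector about the tool's x, y, z in units of 5 degrees (1.0 is 5 degrees), a list of three. A call has exactly 5 rows; each row shifts and turns the commanded pose from where the row before left it, along the tool's axes as they then stand; what a row does not reach is not made up. A row lasts 1/10 s, in which the tool goes at most 50 mm and 8.59 degrees, less where a joint would pass 70% of its speed; a pose out of reach is approached as far as the arm can. A call is refused whole if a number of a shift passes 1 or a number of a turn 1, either way. A call with a gripper value outside its range is refused whole. "claw" is the closure, from -1 (fully open) to 1 (shut), set as the call begins (left out, the last holds). The fingers move at their own pace and stop on an object; the grip force is fixed at half the most. Time passes only in rows, so rows that do not move let the fingers close, or fill a call up. It gives the time, the measured TCP pose, the force and the opening at its end, in the units of the state.
- sense(): the state, without advancing time (a new reading comes with each control period).
- snapshot(name): name is "side" or "top" or "wrist"; returns (picture, depth): 420x560x3 uint8, red, green, blue; 420x560 float32, m along the optical axis (not along the pixel's ray), 0 where there is no reading.
- camera_model(name): a dict with "fx", "fy", "cx", "cy" (pixels), "view" (4x4, takes a point from world to camera coordinates); the wrist camera has in their place "tool_from_camera" (4x4, takes a point from camera to tool coordinates, whose origin is the TCP and whose axes are the flange's). Camera axes: x right, y up, looking along -z (the intrinsics and any distortion apply to the point x, -y, -z); pixel columns grow to the right and rows downward; lengths in m; the calibration is good to about 2 mm. A picture is of the moment at which its call begins: read the wrist's pose just before it. camera_model takes no time and is no camera call.
- job_done(): hands the job in, once; it reports no verdict.
Trained networks look in the newest picture that a camera, given by its name, has taken for a name from the list of things; names that differ only in an ending like _2 or _b are one class to them, and where a whole thing is asked for, a point or a joint stands for the part that bears it (a point fixed in the world has none). Each returns a list of dicts, best first, with "p" (0 to 1); they miss things now and then, are a little off and sometimes report something else, mostly with a low value. They report only what shows in the picture. A call takes as long as a camera call. They do not tell look-alikes from the thing itself.
- search_frame(camera, thing): "at" ([x, y, z] in m, in the coordinates of the camera as it stood for that picture, good to about 4 mm: the middle of the surface that is visible of it).
The state is a dict: "t": time; "qpos": joint angles; "joint_velocities": joint speeds; "effort": joint torques, N m; "ee_pos": TCP position; "ee_rot": TCP orientation; "wrist_force": force on the tool from outside, world axes, zero at the start; "torque": the same for the moment, N m; "finger_gap": finger opening in m.
Only numpy, scipy, OpenCV 4.12 (cv2) and the standard library are available. Lean on these libraries where they do the work, as an engineer would, in place of code of your own. Each camera call takes 0.05 s, during which the arm holds its last target.

## Working session

There is one attempt and no reset: what is moved stays moved. The work goes in short steps, Python scripts to look and compute and a tool call to move; the robot and the scene stay as the last step left them, time stands still between calls to the robot, and variables do not carry over. Pictures are saved under pics/ and viewed, and the job is handed in when it is done.

Besides the shell and the picture viewer there is one more tool, called after "Call:" as a command line: name --argument value ..., lists and objects as JSON in quotes. servo_tool: Moves the arm, as the interface text tells. Its arguments: {"type":"object","properties":{"steps":{"type":"array","items":{"type":"object","properties":{"slide":{"type":"array","items":{"type":"number"}},"dr":{"type":"array","items":{"type":"number"}}}}},"claw":{"type":"number"}},"required":["steps"]}

```bash
ls; mkdir -p pics; cat > h.py <<'E'
import numpy as np, cv2
from station import *
def snap(n,f):
    p,d=snapshot(n); cv2.imwrite('pics/'+f,cv2.cvtColor(p,cv2.COLOR_RGB2BGR)); return p,d
def c2w(n,s=None):
    m=camera_model(n)
    if 'view' in m: return np.linalg.inv(np.array(m['view']))
    from scipy.spatial.transform import Rotation as R
    s=s or sense(); T=np.eye(4); T[:3,:3]=R.from_euler('xyz',s['ee_rot']).as_matrix(); T[:3,3]=s['ee_pos']
    return T@np.array(m['tool_from_camera'])
def pix(n,d,u,v,T=None):
    m=camera_model(n); T=c2w(n) if T is None else T
    z=d[v,u]; return (T@np.array([(u-m['cx'])/m['fx']*z,-(v-m['cy'])/m['fy']*z,-z,1]))[:3]
E
python3 - <<'E'
from h import *
s=sense();print(s);print(pinch_z)
for n in['top','side','wrist']:
    print(camera_model(n))
    p,d=snap(n,n+'0.png'); np.save(n+'0.npy',d)
    T=c2w(n)
    if n!='wrist':
      for th in['roller','shoe','loader','ramp_foot','lip','bar','bracket','spare_roller','base_brush','cleaner']:
        for r in search_frame(n,th)[:3]:
            print(n,th,round(r['p'],2),(T@np.r_[r['at'],1])[:3].round(4))
print(sense()['t'])
E
```

```text
pics
{'t': 0.0, 'qpos': array([ 1.14247514e+00,  5.28469390e-01,  1.43388912e+00,  8.24018260e-06,
        1.18136444e+00, -1.78524178e-01]), 'joint_velocities': array([ 4.02850312e-04, -2.10953431e-04,  6.63525124e-04, -1.17487394e-03,
        8.03955514e-04, -4.69186246e-05]), 'effort': array([-3.18910897e-04, -4.40037417e+01, -1.76589525e+01,  6.33050082e-02,
        5.82530466e-02, -1.65989582e-04]), 'ee_pos': array([0.15418585, 0.60494326, 0.22157383]), 'ee_rot': array([-3.13949756e+00, -3.85788480e-04,  2.89179210e+00]), 'wrist_force': array([ 0.00727521, -0.1283186 ,  0.25567388]), 'torque': array([-0.03486374,  0.00824513,  0.01245106]), 'finger_gap': 0.08697573197083144}
0.0187
{'fx': 529.3844259703624, 'fy': 529.3844259703624, 'cx': 269.11881114933556, 'cy': 214.48178032009588, 'view': array([[-0.05035391, -0.99871352, -0.00598239,  0.06150055],
       [ 0.97465934, -0.05044656,  0.21793192, -0.65165924],
       [-0.21795334,  0.00514294,  0.97594564, -1.39188283],
       [ 0.        ,  0.        ,  0.        ,  1.        ]])}
top roller 0.69 [ 0.4766 -0.314   0.0093]
top s
[... 1282 characters left out ...]
 0.032 ]
side spare_roller 0.75 [ 0.7876 -0.1354  0.0359]
side spare_roller 0.66 [0.5622 0.1866 0.0093]
side base_brush 0.79 [0.7691 0.1634 0.017 ]
side base_brush 0.3 [0.5675 0.1924 0.0087]
side cleaner 0.86 [0.6552 0.3756 0.0812]
{'fx': 326.4265520998869, 'fy': 326.4265520998869, 'cx': 273.5870527243231, 'cy': 212.01869637359974, 'tool_from_camera': array([[-2.97518391e-04,  9.59510423e-01,  2.81672967e-01,
         7.70487939e-02],
       [ 9.99999929e-01,  3.50097272e-04, -1.36341135e-04,
        -1.40476950e-03],
       [-2.29433677e-04,  2.81672907e-01, -9.59510459e-01,
        -1.60364456e-01],
       [ 0.00000000e+00,  0.00000000e+00,  0.00000000e+00,
         1.00000000e+00]])}
1.15
```

View pics/top0.png

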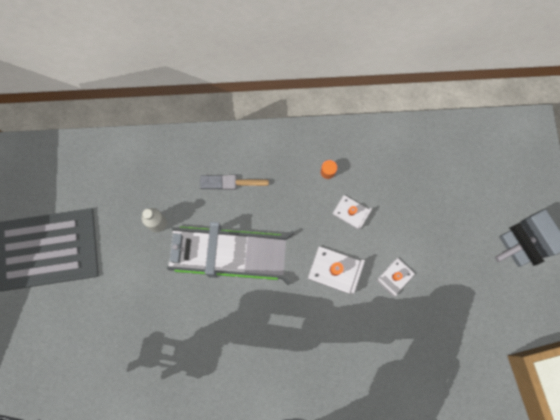

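View pics/side0.png

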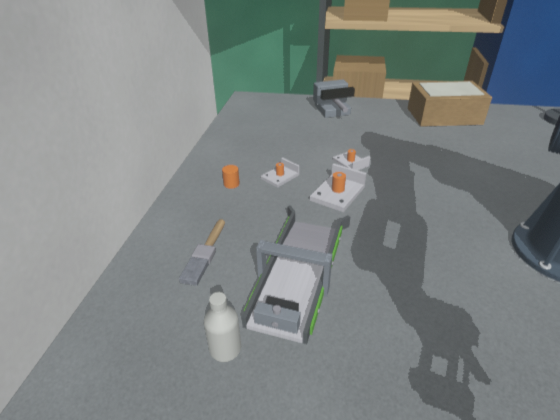

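```bash
cat >> h.py <<'E'
def cloud(n,d,T=None):
    m=camera_model(n); T=c2w(n) if T is None else T
    v,u=np.mgrid[0:420,0:560]
    P=np.stack([(u-m['cx'])/m['fx']*d,-(v-m['cy'])/m['fy']*d,-d,np.ones_like(d)],-1)
    P=(P@T.T)[...,:3]; P[d==0]=np.nan; return P
E
python3 - <<'E'
from h import *
d=np.load('top0.npy');P=cloud('top',d)
im=cv2.imread('pics/top0.png')
cv2.imwrite('pics/crop1.png',cv2.resize(im[200:310,150:420],None,fx=2.9,fy=2.9,interpolation=cv2.INTER_CUBIC))
z=P[...,2]
cv2.imwrite('pics/z1.png',cv2.resize(cv2.applyColorMap(np.uint8(np.clip(np.nan_to_num(z[200:310,150:420])*2500,0,255)),cv2.COLORMAP_JET),None,fx=2.9,fy=2.9,interpolation=cv2.INTER_NEAREST))
print('bench z',np.nanmedian(z[290:330,310:400]),np.nanstd(z[150:160,360:400]))
# shoe plate
reg=np.zeros(z.shape,bool);reg[240:298,300:370]=1
for lo,hi in((.009,.025),(.035,.050),(.051,.07)):
    m=reg&(z>lo)&(z<hi); v,u=np.nonzero(m); print(lo,hi,m.sum(),P[m].mean(0).round(4),np.median(P[m],0).round(4))
    xy=np.float32(P[m][:,:2]); r=cv2.minAreaRect(xy*1000); print(r, cv2.boxPoints(r).round(1).tolist())
E
```

```text
bench z -0.0011546046869430615 0.00347083827548172
0.009 0.025 1192 [ 0.4993 -0.146   0.0138] [ 0.4987 -0.1427  0.0135]
((473.4460754394531, -148.18704223632812), (146.7363739013672, 144.1585693359375), 66.8486099243164) [[378.29998779296875, -187.3000030517578], [510.8999938964844, -244.0], [568.5999755859375, -109.0999984741211], [436.0, -52.400001525878906]]
0.035 0.05 117 [ 0.4748 -0.2001  0.0441] [ 0.4774 -0.2033  0.0447]
((469.8966064453125, -188.07958984375), (79.41642761230469, 96.93463897705078), 12.160625457763672) [[420.8999938964844, -149.10000610351562], [441.29998779296875, -243.8000030517578], [518.9000244140625, -227.10000610351562], [498.5, -132.3000030517578]]
0.051 0.07 125 [ 0.4982 -0.1507  0.0572] [ 0.4983 -0.1495  0.0573]
((494.33624267578125, -174.80874633789062), (84.45877838134766, 33.039669036865234), 80.27093505859375) [[470.8999938964844, -213.60000610351562], [503.5, -219.1999969482422], [517.7999877929688, -136.0], [485.20001220703125, -130.39999389648438]]
```

View pics/crop1.png

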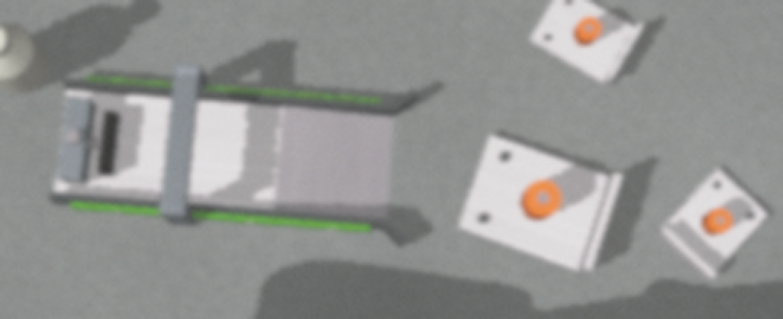

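View pics/z1.png

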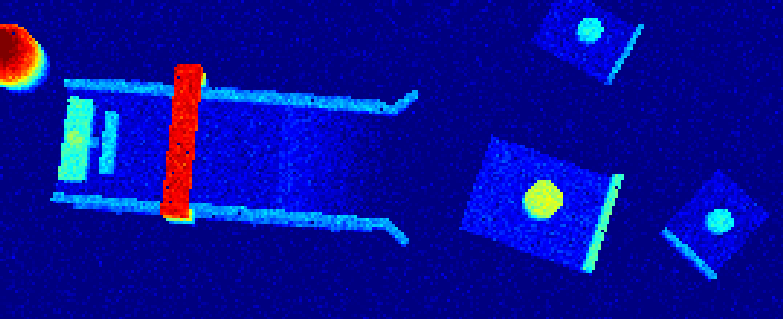

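```bash
cat > fit.py <<'E'
from h import *
from scipy import ndimage as nd
def shoe(P,reg):
    z=P[...,2]
    l,n=nd.label(reg&(z>.0075)&(z<.075)); k=np.argmax(np.bincount(l.ravel())[1:])+1
    m=l==k
    r=cv2.minAreaRect(np.float32(P[m&(z<.022)][:,:2]*1000)); print('plate rect',np.round(r[0],1),np.round(r[1],1),round(r[2],1))
    ro=P[m&(z>.052)]; ro=ro[np.linalg.norm(ro[:,:2]-np.median(ro[:,:2],0),axis=1)<.022]
    c=cv2.minEnclosingCircle(np.float32(ro[:,:2]*1000)); print('roller mean',ro.mean(0).round(4),'circ',c)
    t=P[m&(z>.036)&(z<.050)]; t=t[np.linalg.norm(t[:,:2]-ro.mean(0)[:2],axis=1)>.035]
    r=cv2.minAreaRect(np.float32(t[:,:2]*1000)); print('tail rect',np.round(r[0],1),np.round(r[1],1),round(r[2],1))
    tv=r[0]/np.float64(1000); nose=ro.mean(0)[:2]-tv
    # direction by tail plate line
    vx,vy,_,_=cv2.fitLine(np.float32(t[:,:2]),cv2.DIST_HUBER,0,.001,.001).ravel()
    print('yaw by tail line',np.degrees(np.arctan2(-vx,vy))%180 if 0 else np.degrees(np.arctan2(vy,vx)),'yaw by roller-tail',np.degrees(np.arctan2(nose[1],nose[0])),'dist',np.hypot(*nose))
E
python3 - <<'E'
from fit import *
d=np.load('top0.npy');P=cloud('top',d);z=P[...,2]
reg=np.zeros(z.shape,bool);reg[242:298,302:368]=1
shoe(P,reg)
# rails
X,Y=P[...,0],P[...,1]
L=np.zeros(z.shape,bool);L[215:290,164:300]=1
rail=L&(z>.022)&(z<.034)
lab,n=nd.label(rail)
for k in range(1,n+1):
    q=P[lab==k]
    if len(q)<25: continue
    f=cv2.fitLine(np.float32(q[:,:2]),cv2.DIST_HUBER,0,.001,.001).ravel()
    print(k,len(q),q.mean(0).round(4),'line',f.round(4),np.degrees(np.arctan2(f[1],f[0])),'y',q[:,1].min(),q[:,1].max())
bar=P[L&(z>.085)&(z<.1)]
r=cv2.minAreaRect(np.float32(bar[:,:2]*1000));print('bar',r,bar.mean(0))
br=P[L&(z>.04)&(z<.062)&(Y>.24)];r=cv2.minAreaRect(np.float32(br[:,:2]*1000));print('brk',r,br.mean(0))
pad=P[L&(z>.028)&(z<.039)&(Y>.235)&(Y<.285)&(abs(X-.57)<.035)];r=cv2.minAreaRect(np.float32(pad[:,:2]*1000));print('pad',len(pad),r,pad.mean(0))
E
```

```text
plate rect [ 497.6 -152.4] [135.4  96.9] 67.3
roller mean [ 0.4985 -0.1498  0.0576] circ ((498.5180969238281, -149.43154907226562), 17.16274070739746)
tail rect [ 474.8 -205.7] [ 8.5 96.2] 67.2
yaw by tail line -22.48203 yaw by roller-tail 67.07557835242432 dist 0.06064890980381678
2 131 [0.6324 0.2505 0.0278] line [0.1324 0.9912 0.6308 0.2406] 82.393814 y 0.20027934734384853 0.30487824665371543
3 243 [0.6098 0.0754 0.028 ] line [0.128  0.9918 0.6098 0.0754] 82.64503 y -0.028034388235618705 0.1724818768385859
18 36 [0.5654 0.263  0.0301] line [ 0.9992 -0.0392  0.5698  0.2628] -2.2457557 y 0.25721677235054285 0.27183683872966663
25 147 [0.5192 0.2655 0.0278] line [0.1433 0.9897 0.5192 0.2655] 81.762634 y 0.2166332471332667 0.3195298624900547
26 65 [0.5063 0.1646 0.0276] line [0.1701 0.9854 0.5059 0.1626] 80.20895 y 0.13922838824676212 0.18660628364603496
27 218 [0.4917 0.0622 0.0278] line [0.1415 0.9899 0.4948 0.082 ] 81.8643 y -0.02023694581553498 0.13983022129111208
bar ((567.03369140625, 186.8889923095703), (24.810222625732422, 143.29730224609375), 82.58895111083984) [0.56576332 0.18654781 0.09086198]
brk ((607.3854370117188, 288.9491882324219), (130.35646057128906, 58.14124298095703), 8.317024230957031) [0.58122846 0.29303795 0.04459889]
pad 95 ((576.5455322265625, 271.6910400390625), (30.22262191772461, 56.90203857421875), 83.88856506347656) [0.57581971 0.26507518 0.03327921]
```

```bash
cat > plan.py <<'E'
from h import *
from scipy.spatial.transform import Rotation as R
def sim(pos,rot,rows):
    p=np.array(pos,float);r=R.from_euler('xyz',rot)
    for sl,dr in rows:
        p=p+r.apply(np.array(sl)*.04); r=r*R.from_rotvec(np.radians(5)*np.array(dr))
    return p,r.as_euler('xyz')
def rel(pos_target,yaw_deg):
    "shift in tool axes (units) and z-turn units to reach"
    s=sense(); r=R.from_euler('xyz',s['ee_rot']); e=R.from_euler('xyz',[np.pi,0,np.radians(yaw_deg)])
    print('slide',(r.inv().apply(np.array(pos_target)-s['ee_pos'])/.04).round(3),'turn',(np.degrees((r.inv()*e).as_rotvec())/5).round(3), 'F',s['wrist_force'].round(2),'t',s['t'])
E
python3 - <<'E'
from plan import *
s=sense()
for a,b,c in((-.9,-.05,.79),(-.9,-.1,.79),(-.95,-.1,.79)):
    print(a,b,sim(s['ee_pos'],s['ee_rot'],[((a,b,0),(0,0,c))]*25))
E
```

```text
-0.9 -0.05 (array([ 0.49137831, -0.11344107,  0.2225405 ]), array([ 3.14158864e+00, -5.54859296e-05,  1.16821608e+00]))
-0.9 -0.1 (array([ 0.45259096, -0.13431181,  0.22253848]), array([ 3.14158864e+00, -5.54859296e-05,  1.16821608e+00]))
-0.95 -0.1 (array([ 0.47346169, -0.17309916,  0.22253709]), array([ 3.14158864e+00, -5.54859296e-05,  1.16821608e+00]))
```

Call:
servo_tool --steps '[{"slide": [-0.9,-0.05,0],"dr": [0,0,0.79]},{"slide": [-0.9,-0.05,0],"dr": [0,0,0.79]},{"slide": [-0.9,-0.05,0],"dr": [0,0,0.79]},{"slide": [-0.9,-0.05,0],"dr": [0,0,0.79]},{"slide": [-0.9,-0.05,0],"dr": [0,0,0.79]}]' --claw -1

```text
t: 1.65
ee_pos: [0.318, 0.5282, 0.2226]
ee_rot: [3.141, 0.0, 2.544]
wrist_force: [0.8, -0.5, 0.1]
finger_gap: 0.0871
```

Call:
servo_tool --steps '[{"slide": [-0.9,-0.05,0],"dr": [0,0,0.79]},{"slide": [-0.9,-0.05,0],"dr": [0,0,0.79]},{"slide": [-0.9,-0.05,0],"dr": [0,0,0.79]},{"slide": [-0.9,-0.05,0],"dr": [0,0,0.79]},{"slide": [-0.9,-0.05,0],"dr": [0,0,0.79]}]'

```text
t: 2.15
ee_pos: [0.4444, 0.4005, 0.2226]
ee_rot: [3.141, 0.0, 2.199]
wrist_force: [1.1, 0.0, -0.7]
finger_gap: 0.0869
```

Call:
servo_tool --steps '[{"slide": [-0.9,-0.05,0],"dr": [0,0,0.79]},{"slide": [-0.9,-0.05,0],"dr": [0,0,0.79]},{"slide": [-0.9,-0.05,0],"dr": [0,0,0.79]},{"slide": [-0.9,-0.05,0],"dr": [0,0,0.79]},{"slide": [-0.9,-0.05,0],"dr": [0,0,0.79]}]'

```text
t: 2.65
ee_pos: [0.5201, 0.2377, 0.2227]
ee_rot: [3.141, 0.0, 1.855]
wrist_force: [1.0, -0.4, -0.3]
finger_gap: 0.0869
```

Call:
servo_tool --steps '[{"slide": [-0.9,-0.05,0],"dr": [0,0,0.79]},{"slide": [-0.9,-0.05,0],"dr": [0,0,0.79]},{"slide": [-0.9,-0.05,0],"dr": [0,0,0.79]},{"slide": [-0.9,-0.05,0],"dr": [0,0,0.79]},{"slide": [-0.9,-0.05,0],"dr": [0,0,0.79]}]'

```text
t: 3.15
ee_pos: [0.5364, 0.0588, 0.2227]
ee_rot: [3.141, 0.0, 1.51]
wrist_force: [0.1, 0.1, -0.9]
finger_gap: 0.0872
```

Call:
servo_tool --steps '[{"slide": [-0.9,-0.05,0],"dr": [0,0,0.79]},{"slide": [-0.9,-0.05,0],"dr": [0,0,0.79]},{"slide": [-0.9,-0.05,0],"dr": [0,0,0.79]},{"slide": [-0.9,-0.05,0],"dr": [0,0,0.79]},{"slide": [-0.9,-0.05,0],"dr": [0,0,0.79]}]'

```text
t: 3.65
ee_pos: [0.4913, -0.1151, 0.2228]
ee_rot: [3.14, 0.0, 1.165]
wrist_force: [-0.7, 0.1, 0.5]
finger_gap: 0.0868
```

```bash
python3 - <<'E'
from plan import *
s=sense();print(s['ee_pos'],s['ee_rot'],s['t'])
p,d=snap('wrist','w1.png')
P=cloud('wrist',d,c2w('wrist',s)); np.save('w1P.npy',P)
p,d=snap('top','top1.png');np.save('top1.npy',d)
rel([.4985,-.1498,.12],67.2)
E
```

```text
[ 0.49132792 -0.11505369  0.22278766] [3.14045590e+00 7.02506518e-05 1.16540263e+00] 3.65
slide [-0.67   0.506  2.569] turn [ 0.007  0.016 -0.117] F [-0.13  0.73  0.29] t 3.75
```

View pics/w1.png

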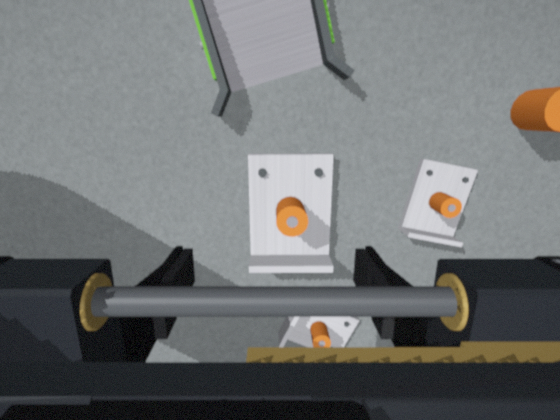

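```bash
python3 - <<'E'
from fit import *
P=np.load('w1P.npy');z=P[...,2]
print('bench',np.nanmedian(z[100:140,250:400]))
reg=np.zeros(z.shape,bool);reg[140:275,235:345]=1
shoe(P,reg)
for n,sl in(('L',np.s_[0:95,180:235]),('R',np.s_[0:70,310:350])):
    q=P[sl].reshape(-1,3);q=q[(q[:,2]>.024)&(q[:,2]<.034)]
    print(n,len(q),cv2.fitLine(np.float32(q[:,:2]),cv2.DIST_HUBER,0,.001,.001).ravel(),q[:,1].min())
# refit loader with top0
d=np.load('top0.npy');P=cloud('top',d);z=P[...,2]
a=np.radians(82.5)
for it in range(3):
    u=np.array([np.cos(a),np.sin(a)]);n=np.array([u[1],-u[0]]);
    lip=np.array([.567,.1869])-.088*u
    q=P[...,:2]-lip; S=q@u;N=q@n
    fs=[]
    for sg in(1,-1):
        m=(z>.024)&(z<.034)&(S>-.10)&(S<.2)&(abs(N-sg*.056)<.009)
        f=cv2.fitLine(np.float32(P[m][:,:2]),cv2.DIST_HUBER,0,.001,.001).ravel()
        fs.append(np.arctan2(f[1],f[0]));print(sg,m.sum(),np.degrees(fs[-1]),'N',np.median(N[m]))
    a=np.mean(fs)
m=(z>.086)&(z<.1)&(S>.06)&(S<.12)&(abs(N)<.075);print('bar S',S[m].min(),S[m].max(),np.median(S[m]),'N',N[m].min(),N[m].max(), 'lip',lip,np.degrees(a))
m=(z>.028)&(z<.039)&(S>.13)&(S<.2)&(abs(N)<.03);print('pad S',np.percentile(S[m],[0,5,25,50,75,95,100]))
m=(z>.039)&(z<.06)&(S>.13)&(S<.23)&(abs(N)<.045);print('brk S',np.percentile(S[m],[0,5,25,50,75,95,100]))
w=(z>.024)&(z<.034)&(S>-.15)&(S<-.10);print('wing S',S[w].min(),N[w].min(),N[w].max())
E
```

```text
bench -0.0016175704959495163
plate rect [ 498.9 -147.6] [123.1  96.1] 67.0
roller mean [ 0.4975 -0.15    0.0564] circ ((497.32855224609375, -150.657958984375), 17.241798400878906)
tail rect [ 473.7 -206.4] [ 9.3 95.5] 66.5
yaw by tail line -23.22719 yaw by roller-tail 67.13011132188238 dist 0.06119083124282589
L 852 [0.13376972 0.99101245 0.49054    0.03921791] -0.006071153021889646
R 733 [0.01914225 0.9998168  0.5996718  0.00206671] -0.03313178409983784
1 300 82.724785 N 0.05644271740383246
-1 320 82.46526 N -0.0569183995800829
1 300 82.724785 N 0.05636463599749198
-1 320 82.46526 N -0.05698485927327203
1 300 82.724785 N 0.05636463599749198
-1 320 82.46526 N -0.05698485927327203
bar S 0.07559005822481146 0.10040510439121957 0.08757086387485405 N -0.07161472065585191 0.07168246823621581 lip [0.55565842 0.09963392] 82.595024
pad S [0.15812476 0.15971156 0.16225131 0.16638352 0.17028434 0.19300871
 0.1997746 ]
brk S [0.15845293 0.18321263 0.18762631 0.19396223 0.20041546 0.20566058
 0.20769629]
wing S -0.12989881914482757 -0.07380575554283865 0.07357703371054823
```

Call:
servo_tool --steps '[{"slide": [-0.34,0.25,0.5],"dr": [0,0,-0.1]},{"slide": [-0.34,0.25,0.5],"dr": [0,0,0]},{"slide": [0,0,0.9],"dr": [0,0,0]},{"slide": [0,0,0.9],"dr": [0,0,0]},{"slide": [0,0,0.9],"dr": [0,0,0]}]'

```text
t: 4.25
ee_pos: [0.5, -0.1458, 0.0736]
ee_rot: [3.14, -0.0, 1.178]
wrist_force: [0.4, 0.5, 0.4]
finger_gap: 0.0875
```

Call:
servo_tool --steps '[{"slide": [0,0,0.6],"dr": [0,0,0]},{"slide": [0,0,0.4],"dr": [0,0,0]},{"slide": [0,0,0.28],"dr": [0,0,0]},{"slide": [0,0,0],"dr": [0,0,0]},{"slide": [0,0,0],"dr": [0,0,0]}]'

```text
t: 4.75
ee_pos: [0.4998, -0.1461, 0.0237]
ee_rot: [3.141, -0.0, 1.178]
wrist_force: [0.6, 0.4, -0.2]
finger_gap: 0.0872
```

```bash
python3 - <<'E'
from plan import *
rel([.498,-.150,.022],67.1)
E
```

```text
slide [-0.108 -0.005  0.043] turn [ 0.009 -0.     0.074] F [ 0.56  0.43 -0.16] t 4.75
```

Call:
servo_tool --steps '[{"slide": [-0.1,0,0.03],"dr": [0,0,0.07]},{"slide": [0,0,0],"dr": [0,0,0]},{"slide": [0,0,0],"dr": [0,0,0]},{"slide": [0,0,0],"dr": [0,0,0]},{"slide": [0,0,0],"dr": [0,0,0]}]'

```text
t: 5.25
ee_pos: [0.4979, -0.15, 0.0224]
ee_rot: [3.141, 0.0, 1.171]
wrist_force: [0.0, 0.0, -0.2]
finger_gap: 0.0869
```

Call:
servo_tool --steps '[{"slide": [0,0,0],"dr": [0,0,0]},{"slide": [0,0,0],"dr": [0,0,0]},{"slide": [0,0,0],"dr": [0,0,0]},{"slide": [0,0,0],"dr": [0,0,0]},{"slide": [0,0,0],"dr": [0,0,0]}]' --claw 1

```text
t: 5.75
ee_pos: [0.4978, -0.15, 0.0221]
ee_rot: [-3.142, 0.0, 1.171]
wrist_force: [0.0, 0.7, 0.0]
finger_gap: 0.0552
```

```bash
python3 - <<'E'
from plan import *
u=np.array([np.cos(np.radians(82.6)),np.sin(np.radians(82.6))]);lip=np.array([.5557,.0996])
t=lip-.19*u;print(t)
rel([*t,.022],82.6)
E
```

```text
[ 0.53122884 -0.08881752]
slide [1.734 0.175 0.003] turn [-0.     0.    -3.102] F [0.04 0.67 0.04] t 5.75
```

Call:
servo_tool --steps '[{"slide": [0,0,0],"dr": [0,0,0]},{"slide": [0,0,0],"dr": [0,0,0]},{"slide": [0,0,0],"dr": [0,0,0]},{"slide": [0,0,0],"dr": [0,0,0]},{"slide": [0,0,0],"dr": [0,0,0]}]'

```text
t: 6.25
ee_pos: [0.4975, -0.1498, 0.0221]
ee_rot: [-3.141, -0.0, 1.171]
wrist_force: [-0.6, 0.3, -1.0]
finger_gap: 0.0332
```

Call:
servo_tool --steps '[{"slide": [0,0,0],"dr": [0,0,-0.6]},{"slide": [0,0,0],"dr": [0,0,-0.6]},{"slide": [0,0,0],"dr": [0,0,-0.6]},{"slide": [0,0,0],"dr": [0,0,-0.6]},{"slide": [0,0,0],"dr": [0,0,-0.7]}]'

```text
t: 6.75
ee_pos: [0.4979, -0.15, 0.0221]
ee_rot: [3.141, -0.0, 1.442]
wrist_force: [0.0, 0.4, 0.1]
finger_gap: 0.0326
```

```bash
python3 - <<'E'
from plan import *
u=np.array([np.cos(np.radians(82.6)),np.sin(np.radians(82.6))]);lip=np.array([.5557,.0996])
t=lip-.20*u;print(t)
rel([*t,.022],82.6);print(sense()['torque'])
E
```

```text
[ 0.52994088 -0.09873423]
slide [1.373 0.631 0.004] turn [ 0.004 -0.003  0.008] F [0.02 0.37 0.07] t 6.75
[-0.10497331  0.14969662 -0.20633591]
```

Call:
servo_tool --steps '[{"slide": [0.28,0.126,0],"dr": [0,0,0]},{"slide": [0.28,0.126,0],"dr": [0,0,0]},{"slide": [0.28,0.126,0],"dr": [0,0,0]},{"slide": [0.28,0.126,0],"dr": [0,0,0]},{"slide": [0.25,0.126,0],"dr": [0,0,0]}]'

```text
t: 7.25
ee_pos: [0.5292, -0.0995, 0.0221]
ee_rot: [-3.14, 0.002, 1.442]
wrist_force: [-3.8, -5.0, 0.9]
finger_gap: 0.0332
```

```bash
python3 - <<'E'
from fit import *
s=sense();print(s['ee_pos'],s['ee_rot'],s['wrist_force'],s['t'])
p,d=snap('top','top2.png');P=cloud('top',d)
cv2.imwrite('pics/top2c.png',cv2.resize(cv2.cvtColor(p,4)[180:320,150:400],None,fx=3,fy=3))
p,d=snap('side','side2.png')
E
```

```text
[ 0.52921472 -0.09952885  0.02213405] [-3.14004743e+00  1.65750406e-03  1.44240467e+00] [-3.80669357 -5.00323312  0.85752916] 7.25
```

View pics/top2c.png

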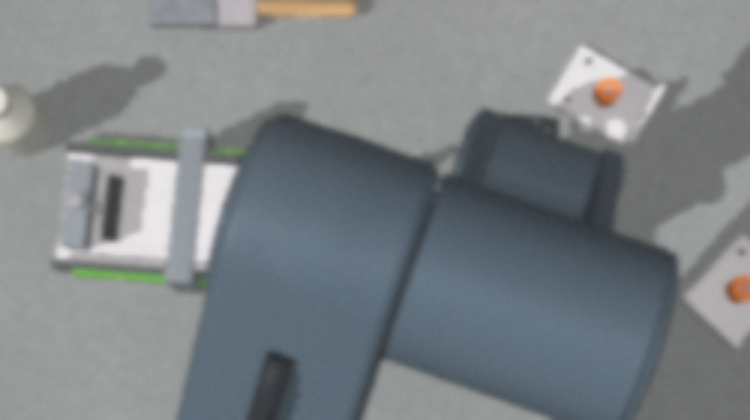

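View pics/side2.png

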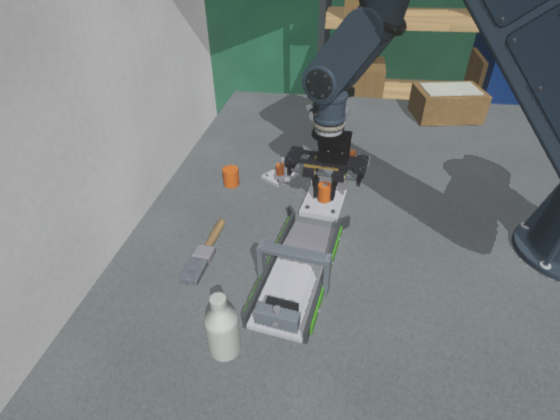

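```bash
python3 - <<'E'
from fit import *
s=sense();p,d=snap('wrist','w2.png');P=cloud('wrist',d,c2w('wrist',s));z=P[...,2]
a=np.radians(82.6);u=np.array([np.cos(a),np.sin(a)]);n=np.array([u[1],-u[0]]);lip=np.array([.5557,.0996])
q=P[...,:2]-lip;S=q@u;N=q@n
m=(z>.007)&(z<.02)&(S<-.135)&(S>-.28)&(abs(N)<.07)
for s0 in np.arange(-.20,-.13,.005):
    mm=m&(abs(S-s0)<.0025)
    if mm.sum(): print(round(s0,3),mm.sum(),N[mm].min().round(4),N[mm].max().round(4))
mm=(z>.007)&(z<.02)&(S<-.115)&(abs(N)<.03);print('nose S',S[mm].max())
E
```

```text
-0.2 469 -0.0477 0.0481
-0.195 728 -0.0479 0.0484
-0.19 1081 -0.0477 0.0483
-0.185 1463 -0.0477 0.0486
-0.18 1503 -0.0478 0.0482
-0.175 1559 -0.0479 0.0481
-0.17 1581 -0.0477 0.0484
-0.165 1616 -0.0476 0.0484
-0.16 1584 -0.048 0.0483
-0.155 1698 -0.0479 0.0484
-0.15 1787 -0.0479 0.0483
-0.145 1832 -0.048 0.0485
-0.14 1809 -0.0479 0.0481
-0.135 986 -0.0477 0.0484
nose S -0.134963348123608
```

View pics/w2.png

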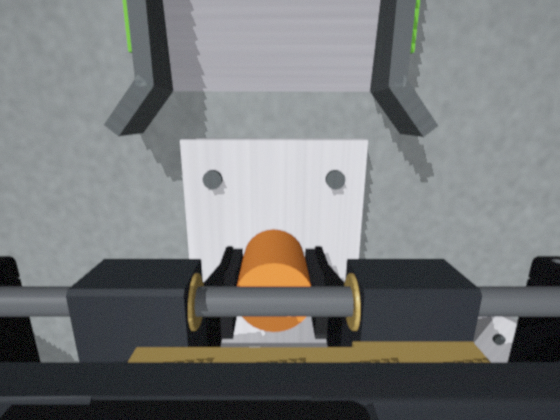

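Call:
servo_tool --steps '[{"slide": [0.2,0,0],"dr": [0,0,0]},{"slide": [0.2,0,0],"dr": [0,0,0]},{"slide": [0.2,0,0],"dr": [0,0,0]},{"slide": [0.2,0,0],"dr": [0,0,0]},{"slide": [0.2,0,-0.02],"dr": [0,0,0]}]'

```text
t: 7.9
ee_pos: [0.5354, -0.0595, 0.0232]
ee_rot: [3.141, 0.001, 1.442]
wrist_force: [-0.0, -6.2, -1.2]
finger_gap: 0.0339
```

Call:
servo_tool --steps '[{"slide": [0,0,0],"dr": [0,0,0]},{"slide": [0,0,0],"dr": [0,0,0]},{"slide": [0,0,0],"dr": [0,0,0]},{"slide": [0,0,0],"dr": [0,0,0]},{"slide": [0,0,0],"dr": [0,0,0]}]' --claw -1

```text
t: 8.4
ee_pos: [0.5349, -0.0591, 0.0229]
ee_rot: [-3.141, -0.0, 1.441]
wrist_force: [-1.1, -0.4, -0.8]
finger_gap: 0.0657
```

```bash
python3 - <<'E'
from plan import *
s=sense();p,d=snap('wrist','w3.png')
u=np.array([np.cos(np.radians(82.6)),np.sin(np.radians(82.6))]);n=np.array([u[1],-u[0]]);lip=np.array([.5557,.0996])
q=s['ee_pos'][:2]-lip;print(q@u,q@n,s['finger_gap'],s['wrist_force'])
E
```

```text
-0.16008635214215197 -0.0002056542112314371 0.06569082963258426 [-1.12157958 -0.41508092 -0.78363484]
```

View pics/w3.png

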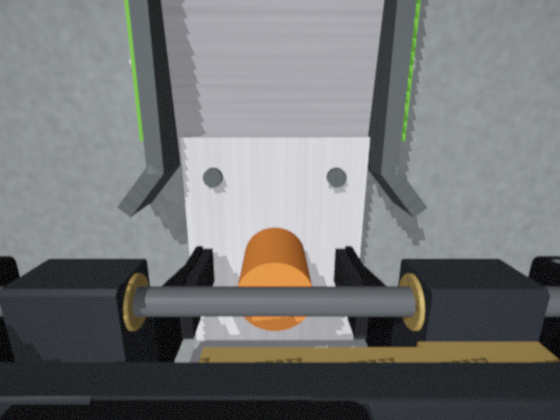

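Call:
servo_tool --steps '[{"slide": [0,0,0],"dr": [0,0,0]},{"slide": [0,0,-0.3],"dr": [0,0,0]},{"slide": [0,0,-0.6],"dr": [0,0,0]},{"slide": [0,0,-0.6],"dr": [0,0,0]},{"slide": [-0.3,0,-0.1],"dr": [0,0,0]}]'

```text
t: 8.95
ee_pos: [0.5351, -0.071, 0.09]
ee_rot: [3.136, 0.001, 1.443]
wrist_force: [0.6, 0.2, -0.4]
finger_gap: 0.087
```

Call:
servo_tool --steps '[{"slide": [-0.6,0,0],"dr": [0,0,0]},{"slide": [-0.6,0,0],"dr": [0,0,0]},{"slide": [-0.6,0,0],"dr": [0,0,0]},{"slide": [-0.4,0,0],"dr": [0,0,0]},{"slide": [0,0,0],"dr": [0,0,0]}]' --claw 0.1

```text
t: 9.45
ee_pos: [0.5221, -0.1608, 0.0868]
ee_rot: [3.141, 0.001, 1.438]
wrist_force: [-0.5, 0.7, 0.1]
finger_gap: 0.0551
```

```bash
cat > st.py <<'E'
from fit import *
from plan import *
u=np.array([np.cos(np.radians(82.6)),np.sin(np.radians(82.6))]);n=np.array([u[1],-u[0]]);lip=np.array([.5557,.0996])
def st():
    s=sense();q=s['ee_pos'][:2]-lip;f=s['wrist_force']
    print('t',round(s['t'],2),'S %.4f N %.4f z %.4f yaw %.2f gap %.4f Fs %.2f Fn %.2f Fz %.2f'%(q@u,q@n,s['ee_pos'][2],np.degrees(s['ee_rot'][2]),s['finger_gap'],f[:2]@u,f[:2]@n,f[2]),'tz',s['torque'].round(2));return s
def shoeSN(n_,name,P=None):
    s=sense();p,d=snap(n_,name);P=cloud(n_,d,c2w(n_,s));return P
E
python3 - <<'E'
from st import *
st();P=shoeSN('wrist','w4.png');z=P[...,2];q=P[...,:2]-lip;S=q@u;N=q@n
m=(z>.038)&(z<.06)&(S<-.15)&(abs(N)<.06)&(S>-.25)
print(np.percentile(S[m],[1,5,50]),N[m].min(),N[m].max())
E
```

```text
t 9.45 S -0.2626 N 0.0002 z 0.0868 yaw 82.40 gap 0.0551 Fs 0.62 Fn -0.58 Fz 0.11 tz [-0.08  0.06 -0.  ]
[-0.22486966 -0.2240089  -0.17183618] -0.04783292217277451 0.04839998719912084
```

View pics/w4.png

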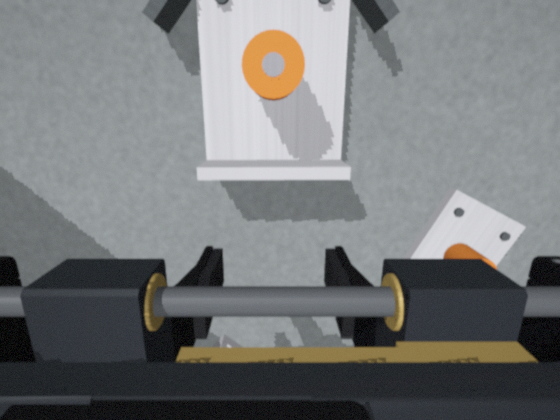

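Call:
servo_tool --steps '[{"slide": [0,0,0.5],"dr": [0,0,0]},{"slide": [0,0,0.5],"dr": [0,0,0]},{"slide": [0,0,0.4],"dr": [0,0,0]},{"slide": [0,0,0.12],"dr": [0,0,-0.03]},{"slide": [0.1,0,0],"dr": [0,0,0]}]'

```text
t: 10.0
ee_pos: [0.5221, -0.1535, 0.0255]
ee_rot: [-3.14, -0.001, 1.444]
wrist_force: [0.2, -0.0, -0.5]
finger_gap: 0.0392
```

Call:
servo_tool --steps '[{"slide": [0.2,0,0],"dr": [0,0,0]},{"slide": [0.2,0,0],"dr": [0,0,0]},{"slide": [0.15,0,0],"dr": [0,0,0]},{"slide": [0.15,0,0],"dr": [0,0,0]},{"slide": [0.15,0,0],"dr": [0,0,0]}]'

```text
t: 10.5
ee_pos: [0.5281, -0.1221, 0.027]
ee_rot: [3.138, 0.003, 1.446]
wrist_force: [-0.9, -6.1, 0.3]
finger_gap: 0.039
```

```bash
python3 -c "
from st import *
st()"
```

```text
t 10.5 S -0.2234 N 0.0012 z 0.0270 yaw 82.86 gap 0.0390 Fs -6.14 Fn -0.08 Fz 0.27 tz [-1.25  0.26 -0.  ]
```

Call:
servo_tool --steps '[{"slide": [0.25,0,0],"dr": [0,0,0]},{"slide": [0.25,0,0],"dr": [0,0,0]},{"slide": [0.25,0,0],"dr": [0,0,0]},{"slide": [0.25,0,0],"dr": [0,0,0]},{"slide": [0.25,0,0],"dr": [0,0,0]}]'

```text
t: 11.0
ee_pos: [0.5343, -0.0722, 0.0268]
ee_rot: [3.139, 0.003, 1.445]
wrist_force: [-2.2, -5.9, -0.7]
finger_gap: 0.0393
```

Call:
servo_tool --steps '[{"slide": [0.25,0,0],"dr": [0,0,0]},{"slide": [0.25,0,0],"dr": [0,0,0]},{"slide": [0.25,0,0],"dr": [0,0,0]},{"slide": [0.25,0,0],"dr": [0,0,0]},{"slide": [0.25,0,0],"dr": [0,0,0]}]'

```text
t: 11.5
ee_pos: [0.5402, -0.0226, 0.0268]
ee_rot: [3.14, 0.003, 1.446]
wrist_force: [-2.6, -14.6, 6.8]
finger_gap: 0.0395
```

```bash
python3 -c "
from st import *
st();shoeSN('wrist','w5.png');shoeSN('side','s5.png')"
```

```text
t 11.5 S -0.1232 N 0.0004 z 0.0268 yaw 82.86 gap 0.0395 Fs -14.84 Fn -0.74 Fz 6.80 tz [-2.35  0.45  0.03]
```

View pics/w5.png

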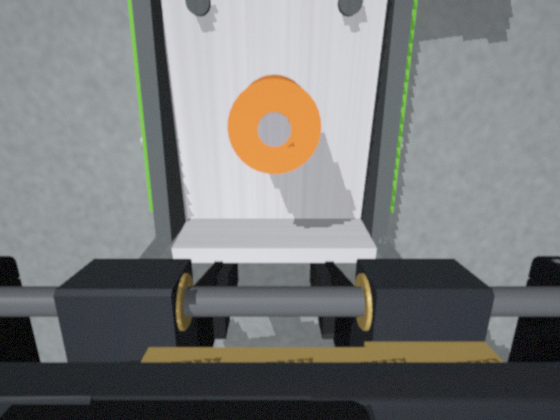

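View pics/s5.png

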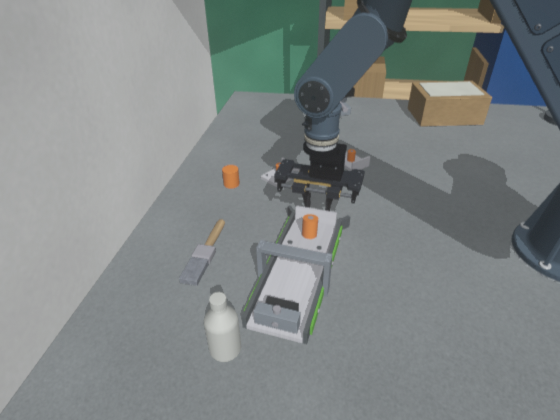

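Call:
servo_tool --steps '[{"slide": [0.25,0,-0.03],"dr": [0,0,0]},{"slide": [0.25,0,-0.03],"dr": [0,0,0]},{"slide": [0.25,0,-0.03],"dr": [0,0,0]},{"slide": [0.25,0,-0.03],"dr": [0,0,0]},{"slide": [0.25,0,-0.03],"dr": [0,0,0]}]'

```text
t: 12.1
ee_pos: [0.5479, 0.0239, 0.0347]
ee_rot: [3.136, 0.007, 1.449]
wrist_force: [-3.2, -22.5, 17.6]
finger_gap: 0.0392
```

Call:
servo_tool --steps '[{"slide": [0.25,0,0],"dr": [0,0,0]},{"slide": [0.25,0,0],"dr": [0,0,0]},{"slide": [0.25,0,0],"dr": [0,0,0]},{"slide": [0.2,0,0],"dr": [0,0,0]},{"slide": [0.15,0,0],"dr": [0,0,0]}]'

```text
t: 12.6
ee_pos: [0.5523, 0.0709, 0.0332]
ee_rot: [3.139, 0.002, 1.446]
wrist_force: [0.0, -6.2, 1.2]
finger_gap: 0.0391
```

```bash
python3 - <<'E'
from st import *
st();P=shoeSN('wrist','w6.png');z=P[...,2];q=P[...,:2]-lip;S=q@u;N=q@n
m=(z>.03)&(z<.085)&(S<.1)&(abs(N)<.02)&(S>-.03)
for s0 in np.arange(-.02,.1,.008):
    k=m&(abs(S-s0)<.004)
    if k.any(): print(s0.round(3),np.median(z[k]).round(4),z[k].max().round(4))
shoeSN('side','s6.png')
E
```

```text
t 12.6 S -0.0289 N 0.0003 z 0.0332 yaw 82.83 gap 0.0391 Fs -6.10 Fn 0.82 Fz 1.24 tz [-1.28 -0.01  0.  ]
-0.02 0.0587 0.0721
-0.012 0.0542 0.0605
0.028 0.0691 0.0708
0.036 0.0689 0.0711
0.044 0.0689 0.0718
0.052 0.0685 0.0718
0.06 0.068 0.0702
0.076 0.0827 0.085
```

View pics/w6.png

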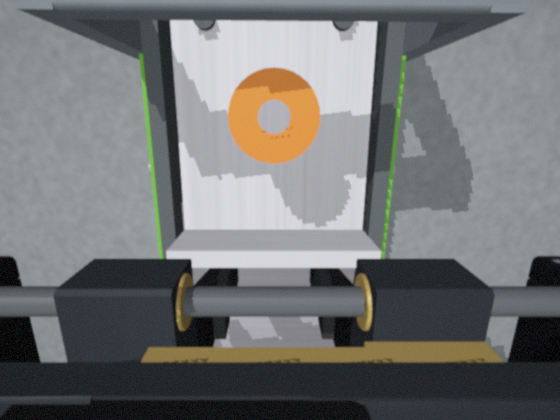

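View pics/s6.png

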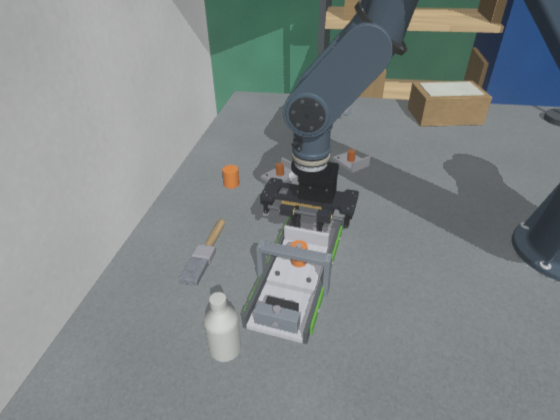

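Call:
servo_tool --steps '[{"slide": [0.1,0,0],"dr": [0,0,0]},{"slide": [0.1,0,0],"dr": [0,0,0]},{"slide": [0.1,0,0],"dr": [0,0,0]},{"slide": [0.1,0,0],"dr": [0,0,0]},{"slide": [0.1,0,0],"dr": [0,0,0]}]'

```text
t: 13.2
ee_pos: [0.5538, 0.0906, 0.0325]
ee_rot: [3.141, 0.002, 1.445]
wrist_force: [-1.0, -3.8, -2.1]
finger_gap: 0.0394
```

Call:
servo_tool --steps '[{"slide": [0.05,0,0],"dr": [0,0,0]},{"slide": [0.05,0,0],"dr": [0,0,0]},{"slide": [0.05,0,0],"dr": [0,0,0]},{"slide": [0,0,0],"dr": [0,0,0]},{"slide": [0,0,0],"dr": [0,0,0]}]'

```text
t: 13.7
ee_pos: [0.5544, 0.0968, 0.0324]
ee_rot: [-3.141, 0.001, 1.445]
wrist_force: [-1.0, -5.9, 1.8]
finger_gap: 0.0393
```

```bash
cat >> st.py <<'E'
def prof(name):
    P=shoeSN('wrist',name);z=P[...,2];q=P[...,:2]-lip;S=q@u;N=q@n
    for nm,lo,hi in(('tail',-.04,.055),('roller',.0,.12)):
        if nm=='tail': m=(z>.045)&(z<.064)&(S>lo)&(S<hi)&(abs(N)>.022)&(abs(N)<.05)
        else: m=(z>.06)&(z<.075)&(S>lo)&(S<hi)&(abs(N)<.02)
        if m.sum()>5: print(nm,m.sum(),'S',np.percentile(S[m],[2,50,98]).round(4),'z',np.median(z[m]).round(4),'N',np.percentile(N[m],[1,50,99]).round(4))
    for s0 in np.arange(-.02,.08,.01):
        k=(abs(S-s0)<.005)&(abs(N)<.045)&(abs(N)>.025)&(z<.04)&(z>.0)
        if k.sum()>10: print(' plate',s0.round(3),np.median(z[k]).round(4))
E
python3 - <<'E'
from st import *
st();prof('w7.png')
E
```

```text
t 13.7 S -0.0029 N -0.0010 z 0.0324 yaw 82.78 gap 0.0393 Fs -5.98 Fn -0.23 Fz 1.76 tz [-0.97  0.13 -0.01]
tail 2740 S [0.0049 0.0121 0.0149] z 0.054 N [-0.0482 -0.0229  0.0463]
roller 4265 S [0.0556 0.067  0.0752] z 0.0664 N [-0.0172 -0.0013  0.0156]
 plate -0.02 0.0117
 plate -0.01 0.0123
 plate 0.01 0.0311
 plate 0.02 0.0223
 plate 0.03 0.0223
 plate 0.04 0.0222
 plate 0.05 0.0223
 plate 0.06 0.0223
 plate 0.07 0.0223
```

View pics/w7.png

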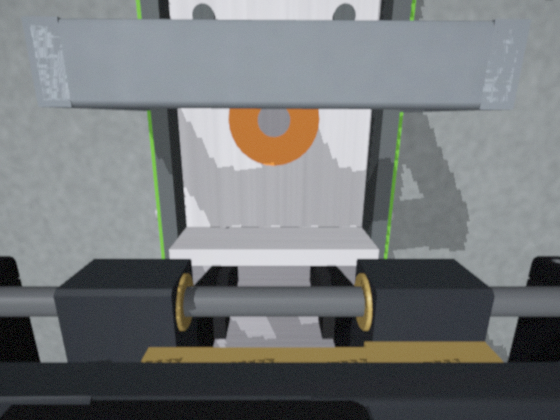

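Call:
servo_tool --steps '[{"slide": [-0.1,0,0],"dr": [0,0,0]},{"slide": [0,-0.02,0.13],"dr": [0,0,0.03]},{"slide": [0,0,0],"dr": [0,0,0]},{"slide": [0,0,0],"dr": [0,0,0]},{"slide": [0,0,0],"dr": [0,0,0]}]'

```text
t: 14.25
ee_pos: [0.5533, 0.094, 0.0268]
ee_rot: [-3.141, -0.0, 1.442]
wrist_force: [0.1, -0.2, 0.4]
finger_gap: 0.0392
```

```bash
python3 - <<'E'
from st import *
st()
E
```

```text
t 14.25 S -0.0059 N -0.0016 z 0.0268 yaw 82.60 gap 0.0392 Fs -0.22 Fn 0.15 Fz 0.39 tz [-0.1   0.04 -0.04]
```

Call:
servo_tool --steps '[{"slide": [0.06,0,0],"dr": [0,0,0]},{"slide": [0.05,0,0],"dr": [0,0,0]},{"slide": [0.05,0,0],"dr": [0,0,0]},{"slide": [0.05,0,0],"dr": [0,0,0]},{"slide": [0.05,0,0],"dr": [0,0,0]}]'

```text
t: 14.75
ee_pos: [0.5545, 0.1028, 0.027]
ee_rot: [-3.141, 0.002, 1.442]
wrist_force: [-1.0, -5.7, -0.1]
finger_gap: 0.039
```

```bash
python3 - <<'E'
from st import *
st()
E
```

```text
t 14.75 S 0.0031 N -0.0016 z 0.0270 yaw 82.65 gap 0.0390 Fs -5.82 Fn -0.25 Fz -0.05 tz [-1.08  0.1   0.01]
```

Call:
servo_tool --steps '[{"slide": [0.03,0,0],"dr": [0,0,0]},{"slide": [0.03,0,0],"dr": [0,0,0]},{"slide": [0.03,0,0],"dr": [0,0,0]},{"slide": [0.02,0,0],"dr": [0,0,0]},{"slide": [0.02,0,0],"dr": [0,0,0]}]'

```text
t: 15.25
ee_pos: [0.5552, 0.1079, 0.027]
ee_rot: [-3.141, 0.002, 1.442]
wrist_force: [-0.8, -5.9, 0.3]
finger_gap: 0.0392
```

```bash
python3 - <<'E'
from st import *
st();p,d=snap('top','top8.png');P=cloud('top',d);cv2.imwrite('pics/top8c.png',cv2.resize(cv2.cvtColor(p,4)[210:290,150:300],None,fx=5,fy=5,interpolation=2))
z=P[...,2];q=P[...,:2]-lip;S=q@u;N=q@n
for s0 in np.arange(.10,.2,.004):
    k=(abs(S-s0)<.002)&(abs(N)<.022)
    if k.any(): print(s0.round(3),np.median(z[k]).round(4),p[k].mean(0).round(0))
E
```

```text
t 15.25 S 0.0082 N -0.0016 z 0.0270 yaw 82.64 gap 0.0392 Fs -5.94 Fn -0.06 Fz 0.29 tz [-1.08  0.18 -0.02]
0.116 0.031 [164. 164. 169.]
0.12 0.0245 [206. 204. 207.]
0.124 0.0231 [231. 229. 230.]
0.128 0.0241 [234. 231. 233.]
0.132 0.0229 [234. 232. 234.]
0.136 0.0227 [234. 232. 233.]
0.14 0.0235 [234. 232. 233.]
0.144 0.0223 [233. 230. 231.]
0.148 0.0208 [225. 222. 224.]
0.152 0.0093 [208. 204. 206.]
0.156 0.0086 [177. 174. 176.]
0.16 0.026 [106. 104. 105.]
0.164 0.0342 [59. 59. 58.]
0.168 0.0351 [72. 72. 72.]
0.172 0.0329 [99. 97. 98.]
0.176 0.0119 [130. 128. 129.]
0.18 0.0105 [148. 145. 147.]
0.184 0.0308 [121. 122. 125.]
0.188 0.0431 [133. 138. 143.]
0.192 0.0425 [154. 157. 163.]
0.196 0.0451 [163. 165. 171.]
```

View pics/top8c.png

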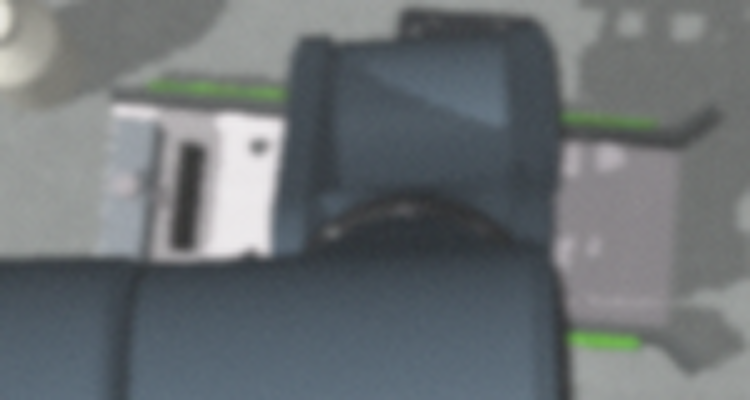

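Call:
servo_tool --steps '[{"slide": [0.03,0,0],"dr": [0,0,0]},{"slide": [0.03,0,0],"dr": [0,0,0]},{"slide": [0.03,0,0],"dr": [0,0,0]},{"slide": [0.03,0,0],"dr": [0,0,0]},{"slide": [0.02,0,0],"dr": [0,0,0]}]'

```text
t: 15.8
ee_pos: [0.5559, 0.1135, 0.027]
ee_rot: [-3.141, 0.002, 1.442]
wrist_force: [-1.5, -5.9, 0.0]
finger_gap: 0.0393
```

Call:
servo_tool --steps '[{"slide": [0.01,0,0],"dr": [0,0,0]},{"slide": [0.01,0,0],"dr": [0,0,0]},{"slide": [0.01,0,0],"dr": [0,0,0]},{"slide": [0.01,0,0],"dr": [0,0,0]},{"slide": [0.01,0,0],"dr": [0,0,0]}]'

```text
t: 16.3
ee_pos: [0.5561, 0.1154, 0.027]
ee_rot: [-3.141, 0.002, 1.442]
wrist_force: [-0.1, -5.9, -0.7]
finger_gap: 0.0391
```

```bash
python3 - <<'E'
from st import *
st()
E
```

```text
t 16.3 S 0.0157 N -0.0016 z 0.0270 yaw 82.65 gap 0.0391 Fs -5.89 Fn 0.63 Fz -0.72 tz [-1.09  0.17  0.01]
```

Call:
servo_tool --steps '[{"slide": [0.01,0,0],"dr": [0,0,0]},{"slide": [0.01,0,0],"dr": [0,0,0]},{"slide": [0.01,0,0],"dr": [0,0,0]},{"slide": [0.01,0,0],"dr": [0,0,0]},{"slide": [0,0,0],"dr": [0,0,0]}]'

```text
t: 16.8
ee_pos: [0.5563, 0.1171, 0.027]
ee_rot: [-3.141, 0.002, 1.442]
wrist_force: [-2.6, -5.9, 0.4]
finger_gap: 0.0392
```

Call:
servo_tool --steps '[{"slide": [0.01,0,0],"dr": [0,0,0]},{"slide": [0.01,0,0],"dr": [0,0,0]},{"slide": [0.01,0,0],"dr": [0,0,0]},{"slide": [0,0,0],"dr": [0,0,0]},{"slide": [0,0,0],"dr": [0,0,0]}]'

```text
t: 17.3
ee_pos: [0.5565, 0.1183, 0.027]
ee_rot: [-3.141, 0.002, 1.442]
wrist_force: [-0.6, -5.7, -0.0]
finger_gap: 0.0393
```

Call:
servo_tool --steps '[{"slide": [0.01,0,0],"dr": [0,0,0]},{"slide": [0.01,0,0],"dr": [0,0,0]},{"slide": [0.01,0,0],"dr": [0,0,0]},{"slide": [0,0,0],"dr": [0,0,0]},{"slide": [0,0,0],"dr": [0,0,0]}]'

```text
t: 17.8
ee_pos: [0.5566, 0.119, 0.027]
ee_rot: [-3.141, 0.003, 1.443]
wrist_force: [-1.1, -7.2, 0.5]
finger_gap: 0.0389
```

Call:
servo_tool --steps '[{"slide": [0.01,0,0],"dr": [0,0,0]},{"slide": [0.01,0,0],"dr": [0,0,0]},{"slide": [0,0,0],"dr": [0,0,0]},{"slide": [0,0,0],"dr": [0,0,0]},{"slide": [0,0,0],"dr": [0,0,0]}]'

```text
t: 18.3
ee_pos: [0.5565, 0.1192, 0.027]
ee_rot: [-3.141, 0.003, 1.443]
wrist_force: [-1.9, -9.3, 1.2]
finger_gap: 0.0392
```

```bash
python3 - <<'E'
from st import *
st()
E
```

```text
t 18.3 S 0.0196 N -0.0017 z 0.0270 yaw 82.66 gap 0.0392 Fs -9.52 Fn -0.73 Fz 1.22 tz [-1.63  0.17 -0.08]
```

Call:
servo_tool --steps '[{"slide": [0.01,0,0],"dr": [0,0,0]},{"slide": [0.01,0,0],"dr": [0,0,0]},{"slide": [0.01,0,0],"dr": [0,0,0]},{"slide": [0.01,0,0],"dr": [0,0,0]},{"slide": [0,0,0],"dr": [0,0,0]}]'

```text
t: 18.8
ee_pos: [0.5566, 0.1197, 0.027]
ee_rot: [-3.14, 0.005, 1.443]
wrist_force: [-1.7, -13.9, 1.9]
finger_gap: 0.0395
```

```bash
python3 - <<'E'
from st import *
st()
E
```

```text
t 18.8 S 0.0200 N -0.0017 z 0.0270 yaw 82.68 gap 0.0395 Fs -14.02 Fn 0.08 Fz 1.90 tz [-2.34  0.22 -0.1 ]
```

Call:
servo_tool --steps '[{"slide": [0.01,0,0],"dr": [0,0,0]},{"slide": [0.01,0,0],"dr": [0,0,0]},{"slide": [0.01,0,0],"dr": [0,0,0]},{"slide": [0.005,0,0],"dr": [0,0,0]},{"slide": [0,0,0],"dr": [0,0,0]}]'

```text
t: 19.3
ee_pos: [0.5566, 0.1201, 0.027]
ee_rot: [-3.14, 0.006, 1.443]
wrist_force: [-1.9, -16.8, 2.3]
finger_gap: 0.0391
```

```bash
python3 - <<'E'
from st import *
st()
E
```

```text
t 19.3 S 0.0205 N -0.0017 z 0.0270 yaw 82.70 gap 0.0391 Fs -16.86 Fn 0.31 Fz 2.33 tz [-2.84  0.25 -0.2 ]
```

Call:
servo_tool --steps '[{"slide": [0.01,0,0],"dr": [0,0,0]},{"slide": [0.01,0,0],"dr": [0,0,0]},{"slide": [0,0,0],"dr": [0,0,0]},{"slide": [0,0,0],"dr": [0,0,0]},{"slide": [0,0,0],"dr": [0,0,0]}]'

```text
t: 19.8
ee_pos: [0.5567, 0.1204, 0.027]
ee_rot: [-3.14, 0.007, 1.444]
wrist_force: [-2.3, -18.9, 2.8]
finger_gap: 0.0392
```

Call:
servo_tool --steps '[{"slide": [0,0,0],"dr": [0,0,0]},{"slide": [0,0,0],"dr": [0,0,0]},{"slide": [0,0,0],"dr": [0,0,0]},{"slide": [0,0,0],"dr": [0,0,0]},{"slide": [0,0,0],"dr": [0,0,0]}]'

```text
t: 20.3
ee_pos: [0.5567, 0.1204, 0.0271]
ee_rot: [-3.14, 0.007, 1.444]
wrist_force: [-2.6, -19.3, 2.5]
finger_gap: 0.0392
```

Call:
servo_tool --steps '[{"slide": [0,0,0],"dr": [0,0,0]},{"slide": [0,0,0],"dr": [0,0,0]},{"slide": [0,0,0],"dr": [0,0,0]},{"slide": [0,0,0],"dr": [0,0,0]},{"slide": [0,0,0],"dr": [0,0,0]}]'

```text
t: 20.8
ee_pos: [0.5567, 0.1204, 0.0271]
ee_rot: [-3.14, 0.007, 1.444]
wrist_force: [-2.6, -18.8, 2.2]
finger_gap: 0.0395
```

```bash
python3 - <<'E'
from st import *
st()
E
```

```text
t 20.8 S 0.0207 N -0.0017 z 0.0271 yaw 82.71 gap 0.0395 Fs -18.94 Fn -0.15 Fz 2.17 tz [-3.16  0.28 -0.21]
```

Call:
servo_tool --steps '[{"slide": [0,0,0],"dr": [0,0,0]},{"slide": [0,0,0],"dr": [0,0,0]},{"slide": [0,0,0],"dr": [0,0,0]},{"slide": [-0.01,0,0],"dr": [0,0,0]},{"slide": [-0.01,0,0],"dr": [0,0,0]}]'

```text
t: 21.3
ee_pos: [0.5567, 0.1203, 0.027]
ee_rot: [-3.14, 0.006, 1.443]
wrist_force: [-2.0, -15.5, 1.2]
finger_gap: 0.0391
```

Call:
servo_tool --steps '[{"slide": [-0.01,0,0],"dr": [0,0,0]},{"slide": [-0.01,0,0],"dr": [0,0,0]},{"slide": [-0.01,0,0],"dr": [0,0,0]},{"slide": [-0.01,0,0],"dr": [0,0,0]},{"slide": [-0.01,0,0],"dr": [0,0,0]}]'

```text
t: 21.8
ee_pos: [0.5567, 0.1203, 0.027]
ee_rot: [-3.141, 0.003, 1.442]
wrist_force: [-0.4, -8.0, -0.1]
finger_gap: 0.0391
```

Call:
servo_tool --steps '[{"slide": [-0.01,0,0],"dr": [0,0,0]},{"slide": [-0.01,0,0],"dr": [0,0,0]},{"slide": [-0.01,0,0],"dr": [0,0,0]},{"slide": [-0.01,0,0],"dr": [0,0,0]},{"slide": [-0.01,0,0],"dr": [0,0,0]}]'

```text
t: 22.3
ee_pos: [0.5566, 0.12, 0.027]
ee_rot: [-3.141, 0.001, 1.442]
wrist_force: [-1.4, -3.1, 1.0]
finger_gap: 0.0392
```

Call:
servo_tool --steps '[{"slide": [-0.01,0,0],"dr": [0,0,0]},{"slide": [-0.01,0,0],"dr": [0,0,0]},{"slide": [-0.01,0,0],"dr": [0,0,0]},{"slide": [-0.01,0,0],"dr": [0,0,0]},{"slide": [-0.01,0,0],"dr": [0,0,0]}]'

```text
t: 22.8
ee_pos: [0.557, 0.1191, 0.027]
ee_rot: [3.141, -0.001, 1.441]
wrist_force: [0.4, 0.3, -0.1]
finger_gap: 0.0392
```

```bash
python3 - <<'E'
from st import *
st();prof('w9.png')
E
```

```text
t 22.8 S 0.0195 N -0.0012 z 0.0270 yaw 82.58 gap 0.0392 Fs 0.30 Fn 0.37 Fz -0.11 tz [-0.11  0.08  0.02]
tail 2746 S [0.0273 0.0353 0.0376] z 0.054 N [-0.0483 -0.0234  0.0456]
roller 2381 S [0.011  0.1042 0.1104] z 0.0663 N [-0.0154 -0.0003  0.0197]
 plate 0.0 0.0083
 plate 0.01 0.0083
 plate 0.04 0.0231
 plate 0.05 0.0222
 plate 0.06 0.0223
```

Call:
servo_tool --steps '[{"slide": [-0.1,0,0],"dr": [0,0,0]},{"slide": [-0.4,0,0],"dr": [0,0,0]},{"slide": [-0.6,0,0],"dr": [0,0,0]},{"slide": [-0.6,0,-0.5],"dr": [0,0,0]},{"slide": [-0.8,0,-0.8],"dr": [0,0,0]}]'

```text
t: 23.35
ee_pos: [0.5417, 0.0183, 0.0777]
ee_rot: [-3.137, -0.0, 1.442]
wrist_force: [0.9, -0.2, 0.5]
finger_gap: 0.039
```

Call:
servo_tool --steps '[{"slide": [-0.8,0,-0.8],"dr": [0,0,0]},{"slide": [-0.8,0,-0.8],"dr": [0,0,0]},{"slide": [-0.8,0,-0.8],"dr": [0,0,0]},{"slide": [-0.8,0,-0.5],"dr": [0,0,0]},{"slide": [0,0,0],"dr": [0,0,0]}]'

```text
t: 23.85
ee_pos: [0.529, -0.1131, 0.1983]
ee_rot: [3.133, 0.004, 1.436]
wrist_force: [0.7, 0.6, -0.3]
finger_gap: 0.0391
```

```bash
python3 - <<'E'
from st import *
st();p,d=snap('top','top10.png');P=cloud('top',d);cv2.imwrite('pics/top10c.png',cv2.resize(cv2.cvtColor(p,4)[160:310,140:400],None,fx=3,fy=3,interpolation=2))
z=P[...,2];q=P[...,:2]-lip;S=q@u;N=q@n
for s0 in np.arange(.02,.19,.004):
    k=(abs(S-s0)<.002)&(abs(N)<.022)
    if k.any(): print(s0.round(3),np.median(z[k]).round(4),p[k].mean(0).round(0)[0],end=' | ')
shoeSN('side','s10.png')
E
```

```text
t 23.85 S -0.2144 N 0.0009 z 0.1983 yaw 82.30 gap 0.0391 Fs 0.71 Fn 0.59 Fz -0.33 tz [-0.18  0.09 -0.  ]
0.02 0.0083 184.0 | 0.024 0.0107 183.0 | 0.028 0.0105 176.0 | 0.032 0.0513 198.0 | 0.036 0.056 229.0 | 0.04 0.0245 223.0 | 0.044 0.023 209.0 | 0.048 0.0232 207.0 | 0.052 0.0232 216.0 | 0.056 0.0234 216.0 | 0.06 0.0223 216.0 | 0.064 0.0214 211.0 | 0.068 0.0241 208.0 | 0.072 0.0236 206.0 | 0.076 0.0269 177.0 | 0.08 0.0885 163.0 | 0.084 0.0896 160.0 | 0.088 0.09 153.0 | 0.092 0.0913 154.0 | 0.096 0.0905 161.0 | 0.1 0.0876 185.0 | 0.104 0.0653 220.0 | 0.108 0.0674 238.0 | 0.112 0.024 226.0 | 0.116 0.0234 237.0 | 0.12 0.0235 239.0 | 0.124 0.0229 237.0 | 0.128 0.0226 237.0 | 0.132 0.0229 236.0 | 0.136 0.0249 236.0 | 0.14 0.0242 236.0 | 0.144 0.0233 236.0 | 0.148 0.0222 228.0 | 0.152 0.0224 205.0 | 0.156 0.0232 178.0 | 0.16 0.0294 132.0 | 0.164 0.0336 80.0 | 0.168 0.0331 76.0 | 0.172 0.0309 103.0 | 0.176 0.0107 129.0 | 0.18 0.0108 146.0 | 0.184 0.0325 126.0 | 0.188 0.0438 137.0 |
```

View pics/top10c.png

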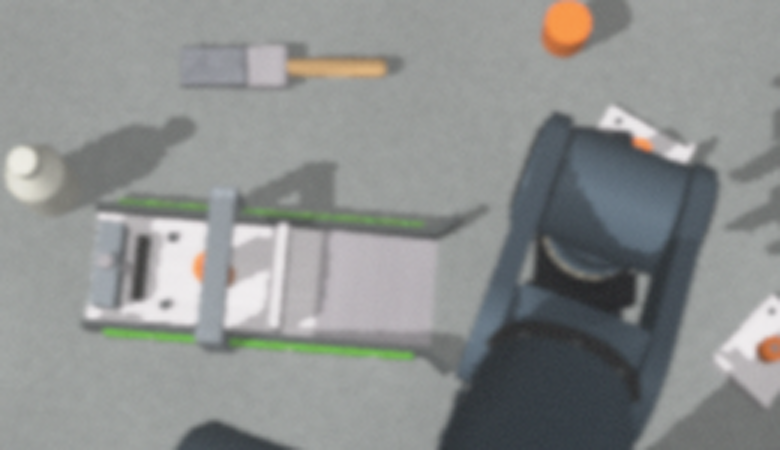

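View pics/s10.png

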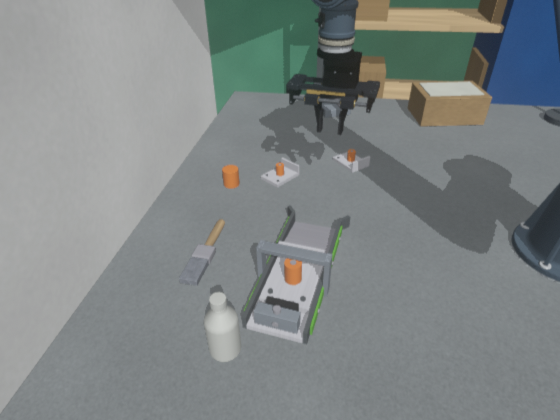

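```bash
python3 -c "
from station import *
print(job_done())"
```

```text
the job is handed in; nothing more can be done
None
```

The shoe is in the bay, lying flat against the rubber buffer, and the job is handed in at about 24 s.

- **Getting it there:** I gripped the roller, turned the shoe about 15° into line on the bench and slid its nose into the channel. Then I let go and pushed it from behind with the part-open fingers, up the ramp, over the lip and under the bar. It was never lifted.
- **Pressing home:** Sliding friction was about 5.9 N. The push rose above that with the fingertips about 19 mm beyond the lip, which put the nose at about 159 mm. I pressed to about 19 N at the wrist and held it for over 1 s. That puts about 13 N on the buffer by force and 12 to 13 N by pad compression (about 1.6 mm). I then backed off slowly until the wrist force read zero.
- **Last checks:**
  - The base plate's top reads level, 22 to 24 mm above the bench along its length (24 mm expected).
  - The tail plate is past the lip.
  - The top view shows no gap between the nose and the pad. On release the fingers lost contact about 1 mm further in than where the pad was first felt, so the shoe should still rest lightly on it.
  - The bystanders look unmoved, and the gripper is well clear.

No check failed. The buffer force is worked out from the wrist force and fingertip position, because nothing measures it directly. The highest sideways wrist force I read was about 23 N, while the shoe was on the ramp.

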